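Load the sample carrier and hold it up by its handle

TASK

Put the jar and the sample vial upright into the carrier's two pockets, each all the way down in the pocket that fits it and let go, while the carrier stands on the bench. Then take the carrier by its upright handle, lift it straight up about 10 cm clear of the bench without tipping it, and hold it there level and still for two seconds; finish while still holding it in the air. Leave the tall beaker, the roll of tape and the slide box where they are.

Things in the scene. Friction and masses are not known exactly. Their poses are not given: they have to be found in the camera images.
- carrier: loose white plastic carrier block, 70 (x) x 184 (y) x 34 (z) mm, 0.4 kg give or take a third, standing on the bench in any yaw; origin at the centre of its underside, z up, y along its length. The wide round pocket lies toward its +y end, the narrow one toward its -y end, the upright handle in the middle. Nothing else of the carrier rises above the 34 mm high deck
- handle_grip (a point): centre of the handle's black plastic grip, 116 mm straight above the carrier's origin; the grip is 16 mm thick along the carrier's x, 30 mm wide along its y, 38 mm high (97 to 135 mm above the carrier's underside), on a steel blade 6 x 24 mm. Take it across its 16 mm thickness (fingers closing along the carrier's x), so that the fingers pass clear of the loaded jar and vial. Axes as the carrier's
- wide_pocket (a point): centre of the mouth of the wide pocket, level with the deck, 58 mm from the carrier's origin along +y; bore 47 mm across, 26 mm deep with a flat floor 8 mm above the underside; for the jar
- narrow_pocket (a point): centre of the mouth of the narrow pocket, level with the deck, 54 mm from the carrier's origin along -y; bore 33.5 mm across, 26 mm deep with a flat floor 8 mm above the underside; for the vial
- wide_seat (a point): the point, 11 mm above the mouth of the wide pocket, where the jar's centre lies when the jar stands on the pocket's floor
- narrow_seat (a point): the point, 22 mm above the mouth of the narrow pocket, where the vial's centre lies when the vial stands on the pocket's floor
- jar_center (a point): centre (half-way up, 37 mm above its foot) of the short wide jar: a round white jar with a green screw lid, 44 mm across, 74 mm tall, about 0.06 kg, standing upright alone on the bench, right of the carrier; z up
- vial_center (a point): centre (half-way up, 48 mm above its foot) of the tall slim sample vial: a round clear tube 30 mm across with a white screw cap 33 mm across and 16 mm high at the top, 96 mm tall in all, flat foot, about 0.05 kg, standing upright alone on the bench, right of the carrier; z up
- jar: the jar; origin at the centre of its foot
- vial: the vial; origin at the centre of its foot
- tall_beaker: bystander: empty clear beaker 71 mm across, 110 mm tall, behind the work; origin at the centre of its foot
- roll_of_tape: bystander: black roll of tape 60 mm across, 19 mm high, lying flat left of the carrier; origin under its centre
- slides: bystander: small cream slide box 54 x 84 x 31 mm, lying flat behind the carrier; origin under its centre

How it is judged:
By the outcome, as a careful person would: the job done as asked, in the order asked, and still so for the second after the job is handed in, while the arm keeps its last pose, push and grip.
It also fails if it takes over 72 s, if anything falls off the work surface, if the arm or the gripper's body presses on something with over 40 N, if the wrist force passes 120 N, or if a joint passes its speed limit or range.

ROBOT

A 6-joint arm with a two-finger parallel gripper is mounted at the origin on a cart in front of the work surface, level with it; the furniture and walls round the work are solid. World frame = base frame: x ahead of the robot, y to its left, z up, the work surface at z = 0. Lengths are in m, angles in rad, forces in N, time in s.
With the tool pointing down it reaches from about 0.275 to 0.725 m from the base axis. Payload 5.6 kg.
Tool frame: the origin (TCP) lies at the very end of the fingers, on their centre line; the grasp point (between the pads) lies 19 mm behind it; z points along the fingers, y is the line along which they close (so a half turn about z gives the same grasp; the last joint's range is limited). The gripper opens to 85 mm and grips with 20 to 120 N. Pads are 22 mm wide; open, the fingers measure 114 mm over their backs; the gripper's body (76 mm by 85 mm) begins 54 mm behind the grasp point. The pads swing forward as they close: fully open they stand 13 mm farther back than shut.
Start: joints at [1.482, 0.255, 0.108, 0, -1.424, -0.285], TCP at [0.201, 0.512, 0.231] pointing down, gripper open.
Joint ranges: [-2.95, 2.95], [-1.21, 1.97], [-1.09, 1.5], [-2.87, 1.71], [-2.94, -0.07], [-3.05, 3.05]. Speed limits (rad/s): [2.57, 2.57, 3.14, 3.14, 3.14, 3.14].

INTERFACE

Orientations are given as a 3x3 rotation matrix whose columns are the frame's x, y, z axes.
In Python, from station import status, cams, ticket gives the robot as it stands. The module is installed in compiled form; this text tells all that it offers.
- The arm moves only by the tool apply_moves, never from a script. Its argument "series" is a list of rows, each a list of 7 numbers: the turn, a rotation vector about the tool's x, y, z in rad, then the shift along the tool's x, y, z in m, then the finger opening in m, from 0 to 0.0854. A call has 1 to 5 rows; each row is the pose to reach, as a shift and turn from the pose commanded when the call began, along the tool's axes at that moment; what a row does not reach only later rows make up. A row lasts 1/10 s, in which the tool goes at most 50 mm and 8.59 degrees, less where a joint would pass 70% of its speed; a pose out of reach is approached as far as the arm can. A call with a gripper value outside its range is refused whole. The fingers move at their own pace and stop on an object; "grip_force" is the grip in N (left out, the last holds). Time passes only in rows, so rows that repeat a pose let the fingers close. It gives the time, the measured TCP pose, the force, the opening and the grip force at its end, in the units of the state.
- status.get_obs(): the state, without advancing time (a new reading comes with each control period).
- cams.camera(name): name is "side" or "top" or "wrist"; returns (picture, depth): 480x640x3 uint8, blue, green, red; 480x640 float32, m along the optical axis (not along the pixel's ray), 0 where there is no reading.
- cams.camera_model(name): a dict with "camera_matrix" (3x3 intrinsics, pixels), "R" (3x3) and "t" (3): a world point X has camera coordinates R X + t; the wrist camera has in their place "mount" (4x4, takes a point from camera to tool coordinates, whose origin is the TCP and whose axes are the flange's). Camera axes: x right, y down, z forward; pixel columns grow to the right and rows downward; lengths in m; the calibration is good to about 2 mm. A picture is of the moment at which its call begins: read the wrist's pose just before it. camera_model takes no time and is no camera call.
- ticket.job_done(): hands the job in; it is judged then, once.
The state is a dict: "clock": time; "joint_positions": joint angles; "joint_vel": joint speeds; "joint_torque": joint torques, N m; "eef_pos": TCP position; "eef_rot": TCP orientation; "wrist_force": force on the tool from outside, world axes, zero at the start; "torque": the same for the moment, N m; "grip_width": finger opening in m; "grip_force": force on a finger pad.
Only numpy, scipy, OpenCV 4.12 (cv2) and the standard library are available. Lean on these libraries where they do the work, as an engineer would, in place of code of your own. Each camera call takes 0.05 s, during which the arm holds its last target. There are 200 camera calls.

## Working session

There is one attempt and no reset: what is moved stays moved. The work goes in short steps, Python scripts to look and compute and a tool call to move; the robot and the scene stay as the last step left them, time stands still between calls to the robot, and variables do not carry over. Pictures are saved under pics/ and viewed, at most 10 in all, crops included, and the job is handed in when it is done.

Besides the shell and the picture viewer there is one more tool, called after ">>>" by a JSON object that holds its "name" and its "arguments", one argument or row to a line. apply_moves: Moves the arm, as the interface text tells. Its arguments: {"type":"object","properties":{"series":{"type":"array"},"grip_force":{"type":"number"}},"required":["series"]}

```bash
mkdir -p pics; cat > h.py <<'E'
import numpy as np, cv2
from station import status, cams, ticket
def snap(n,f=None):
    o=status.get_obs(); p,d=cams.camera(n); m=cams.camera_model(n)
    K=np.array(m["camera_matrix"])
    if n=="wrist":
        M=np.array(m["mount"]); T=np.eye(4);T[:3,:3]=o["eef_rot"];T[:3,3]=o["eef_pos"];C=T@M
    else:
        T=np.eye(4);T[:3,:3]=m["R"];T[:3,3]=np.ravel(m["t"]);C=np.linalg.inv(T)
    if f: cv2.imwrite("pics/"+f,p); np.savez("pics/"+f[:-4],p=p,d=d,K=K,C=C)
    return p,d,K,C
def cloud(d,K,C):
    v,u=np.mgrid[:480,:640]
    P=np.stack([(u-K[0,2])/K[0,0]*d,(v-K[1,2])/K[1,1]*d,d],-1)
    W=P@C[:3,:3].T+C[:3,3]; W[d<=0]=np.nan
    return W
def ray(u,v,K,C,z):
    r=C[:3,:3]@np.array([(u-K[0,2])/K[0,0],(v-K[1,2])/K[1,1],1]); return C[:3,3]+r*(z-C[2,3])/r[2]
def pix(X,K,C):
    c=C[:3,:3].T@(np.array(X)-C[:3,3]); return K[0,0]*c[0]/c[2]+K[0,2],K[1,1]*c[1]/c[2]+K[1,2]
E
python3 - <<'E'
from h import *
np.set_printoptions(precision=4,suppress=True)
for n in("top","side"):
    p,d,K,C=snap(n,n+"1.png"); print(n,K[0,0],C[:3])
o=status.get_obs();print(o["clock"],o["eef_pos"],o["eef_rot"],o["wrist_force"],o["grip_width"]); print(cams.camera_model("wrist")["mount"])
E
```

```text
top 446.8042165913034 [[ 0.0201 -0.9879  0.1535  0.402 ]
 [-0.9995 -0.0238 -0.0222  0.0334]
 [ 0.0256 -0.153  -0.9879  1.243 ]]
side 530.734967945206 [[ 0.821  -0.3378  0.4603  0.0179]
 [-0.5709 -0.493   0.6565 -0.7438]
 [ 0.0052 -0.8018 -0.5976  0.7993]]
0.1 [0.2006 0.5116 0.2305] [[ 0.9309 -0.3652 -0.0005]
 [-0.3652 -0.9309 -0.0016]
 [ 0.0001  0.0017 -1.    ]] [ 0.4581 -0.116   0.4806] 0.08553512132465711
[[-0.0008 -0.9543 -0.2987  0.0757]
 [ 1.     -0.001   0.0006  0.0001]
 [-0.0009 -0.2987  0.9543 -0.1438]
 [ 0.      0.      0.      1.    ]]
```

View pics/top1.png

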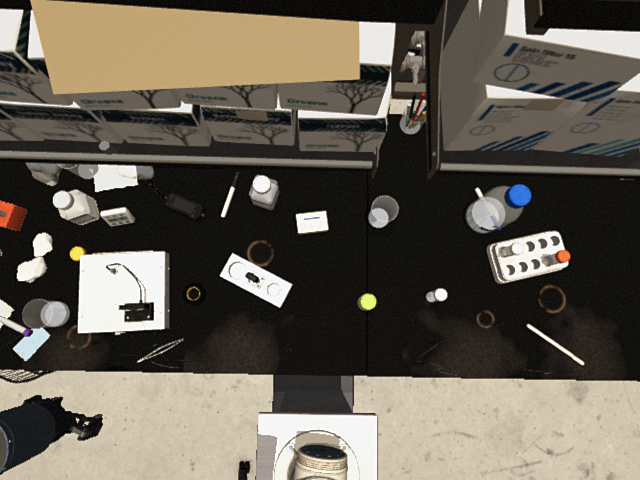

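View pics/side1.png

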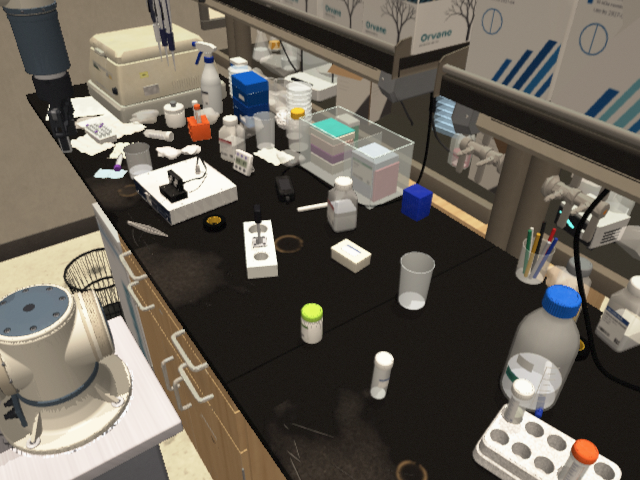

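Top view: carrier at about (256,280), long axis sloping down to the right; jar lid at (368,302), vial at (437,295), tape at (195,294), slide box at (312,222), beaker at (383,212). The side view agrees. Next I'll enlarge the carrier and fit the depth.

```bash
python3 - <<'E'
from h import *
np.set_printoptions(precision=4,suppress=True)
z=np.load("pics/top1.npz");p,d,K,C=[z[k] for k in("p","d","K","C")]
cv2.imwrite("pics/c1.png",cv2.resize(p[240:320,210:310],None,fx=8,fy=7.5,interpolation=cv2.INTER_CUBIC)[:600])
W=cloud(d,K,C)
def sel(u0,u1,v0,v1,z0,z1):
    w=W[v0:v1,u0:u1].reshape(-1,3); return w[(w[:,2]>z0)&(w[:,2]<z1)]
for nm,b in dict(jar=(352,385,285,320,.055,.09),vial=(420,452,282,310,.08,.11),carr=(215,296,248,310,.025,.045),grip=(215,296,248,310,.12,.15),bench=(300,340,260,300,-.05,.05)).items():
    s=sel(*b); c=cv2.minAreaRect((s[:,:2]*1000).astype(np.float32)); print(nm,len(s),np.median(s,0),(s.min(0)+s.max(0))/2,c)
print([ray(368,302,K,C,.074),ray(430,296,K,C,.096)])
E
```

```text
jar 217 [ 0.45   -0.1223  0.0731] [ 0.4493 -0.1232  0.0678] ((449.26458740234375, -123.19926452636719), (39.26536560058594, 40.9235954284668), 0.3979702591896057)
vial 138 [ 0.4701 -0.3074  0.0945] [ 0.4704 -0.3084  0.0901] ((470.3056945800781, -308.3359680175781), (28.658132553100586, 31.14008903503418), 1.3395687341690063)
carr 1334 [0.4978 0.1654 0.0337] [0.5022 0.1751 0.0349] ((502.7138977050781, 175.64137268066406), (184.83348083496094, 70.16981506347656), 63.69056701660156)
grip 80 [0.5015 0.1746 0.1331] [0.5024 0.1753 0.1309] ((502.55859375, 175.50497436523438), (30.778087615966797, 15.527667999267578), 64.26057434082031)
bench 1596 [ 0.5102  0.0016 -0.0013] [ 0.511   0.0015 -0.0015] ((510.8419189453125, 1.0048370361328125), (109.97777557373047, 109.91683959960938), 1.223045825958252)
[array([ 0.4478, -0.1245,  0.074 ]), array([ 0.4657, -0.2815,  0.096 ])]
```

View pics/c1.png

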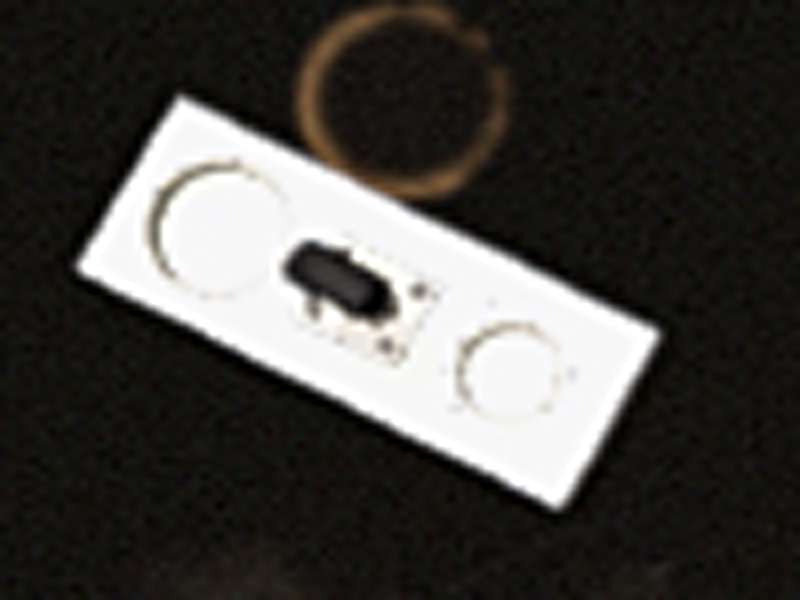

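Carrier centre is at (0.503, 0.1755) with its +y axis at about 63.9° (wide pocket at crop (220,230), narrow at (510,375)). Jar is at (0.449, -0.123), vial at (0.470, -0.308), and the heights match the given sizes. I'll use tool yaw -116.1°, so the fingers close along the carrier's x throughout.

```bash
cat >> h.py <<'E'
from scipy.spatial.transform import Rotation as Ro
np.set_printoptions(precision=4,suppress=True)
def Rd(yaw,lean=0):  # tool down, tool x at yaw (deg); lean about tool y
    a=np.deg2rad(yaw);c,s=np.cos(a),np.sin(a)
    return np.array([[c,s,0],[s,-c,0],[0,0,-1.]])@Ro.from_euler('y',lean,degrees=True).as_matrix()
def plan(p,R,w=None,n=1):
    o=status.get_obs();p0=np.array(o["eef_pos"]);R0=np.array(o["eef_rot"])
    if w is None: w=o["grip_width"]
    for i in range(n):
        rv=Ro.from_matrix(R0.T@R).as_rotvec()/(n-i); s=R0.T@(np.array(p)-p0)/(n-i)
        print(np.round(rv,3).tolist(),np.round(s,4).tolist(),"mm/row5 %.0f"%(np.linalg.norm(s)*200))
        p0=p0+R0@s; R0=R0@Ro.from_rotvec(rv).as_matrix()
E
python3 - <<'E'
from h import *
plan([.503,.175,.27],Rd(-116.1),n=3)
E
```

```text
[0.0, -0.0, 0.551] [0.1348, 0.0677, -0.013] mm/row5 30
[0.0, -0.0, 0.551] [0.1503, -0.0129, -0.0131] mm/row5 30
[0.0, -0.0, 0.551] [0.1213, -0.0896, -0.0132] mm/row5 30
```

>>> {"name": "apply_moves", "arguments": {
  "series": [
    [0,0,0.14,0.034,0.017,-0.003,0.085],
    [0,0,0.28,0.067,0.034,-0.0065,0.085],
    [0,0,0.415,0.101,0.051,-0.01,0.085],
    [0,0,0.55,0.135,0.068,-0.013,0.085]
  ]
}}

```text
clock: 0.5
eef_pos: [0.3022, 0.3981, 0.2441]
eef_rot: [[0.599, -0.801, -0.0], [-0.801, -0.599, -0.001], [0.0, 0.001, -1.0]]
wrist_force: [0.2, -0.1, -0.2]
grip_width: 0.0853
grip_force: 0.0
```

>>> {"name": "apply_moves", "arguments": {
  "series": [
    [0,0,0.14,0.037,-0.003,-0.003,0.085],
    [0,0,0.28,0.075,-0.0065,-0.0065,0.085],
    [0,0,0.415,0.113,-0.01,-0.01,0.085],
    [0,0,0.55,0.15,-0.013,-0.013,0.085]
  ]
}}

```text
clock: 0.9
eef_pos: [0.4031, 0.2861, 0.2572]
eef_rot: [[0.091, -0.996, -0.0], [-0.996, -0.091, -0.0], [0.0, 0.0, -1.0]]
wrist_force: [1.1, 0.1, 0.6]
grip_width: 0.0851
grip_force: 0.0
```

>>> {"name": "apply_moves", "arguments": {
  "series": [
    [0,0,0.14,0.03,-0.022,-0.003,0.085],
    [0,0,0.28,0.06,-0.045,-0.0065,0.085],
    [0,0,0.415,0.09,-0.067,-0.01,0.085],
    [0,0,0.55,0.121,-0.09,-0.013,0.085],
    [0,0,0.55,0.121,-0.09,-0.013,0.085]
  ]
}}

```text
clock: 1.4
eef_pos: [0.5057, 0.1728, 0.2698]
eef_rot: [[-0.445, -0.896, -0.001], [-0.896, 0.445, -0.001], [0.002, -0.0, -1.0]]
wrist_force: [-0.5, -0.0, 0.3]
grip_width: 0.0849
grip_force: 0.0
```

```bash
python3 - <<'E'
from h import *
o=status.get_obs();print(o["clock"],o["eef_pos"],o["eef_rot"],o["joint_positions"],o["joint_vel"])
p,d,K,C=snap("wrist","w1.png")
W=cloud(d,K,C)
s=W.reshape(-1,3); s=s[np.isfinite(s[:,2])]; near=np.hypot(s[:,0]-.503,s[:,1]-.175)<.15
for a,b in((.025,.045),(.12,.15)):
    q=s[near&(s[:,2]>a)&(s[:,2]<b)]; print(len(q),np.median(q,0),cv2.minAreaRect((q[:,:2]*1000).astype(np.float32)))
for X in([.528,.2276,.034],[.479,.127,.034]): print(pix(X,K,C))
E
```

```text
1.4 [0.5057 0.1728 0.2698] [[-0.4448 -0.8956 -0.0005]
 [-0.8956  0.4448 -0.0015]
 [ 0.0015 -0.0002 -1.    ]] [ 0.623   0.2167  0.1543  0.0009 -1.5097 -1.084 ] [ 0.0643 -0.0198 -0.0311 -0.0292  0.0098  0.0493]
12111 [0.4939 0.1598 0.0353] ((501.1755065917969, 176.24859619140625), (184.10577392578125, 70.17801666259766), 63.65761947631836)
1018 [0.5001 0.1736 0.1356] ((500.6199035644531, 175.5133056640625), (29.282621383666992, 15.590924263000488), 63.595760345458984)
(np.float64(317.83628337704977), np.float64(253.00358094800725))
(np.float64(317.10606365965805), np.float64(130.69716453764593))
```

View pics/w1.png

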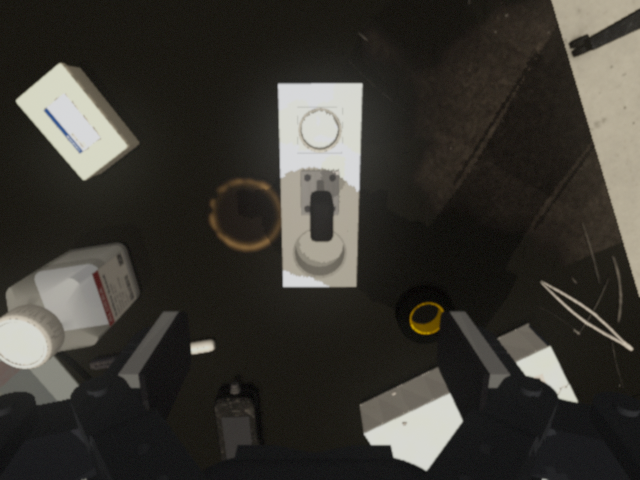

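Wrist view: carrier upright in the image, narrow pocket at (320,129), handle at (321,215), wide pocket at (320,252). It gives centre (0.5012, 0.1762), yaw 63.65°. Now to the jar, with a 10° lean so the gripper body clears the handle later.

```bash
python3 - <<'E'
from h import *
R=Rd(-116.35,10)
plan(np.array([.449,-.123,.21])+.02*R[:,2],R,n=2)
p,d,K,C=snap("wrist");o=status.get_obs();print(o["eef_pos"],o["eef_rot"])
s=cloud(d,K,C).reshape(-1,3); s=s[np.isfinite(s[:,2])]; near=np.hypot(s[:,0]-.503,s[:,1]-.175)<.15
for a,b in((.025,.045),(.12,.15)):
    q=s[near&(s[:,2]>a)&(s[:,2]<b)]; print(cv2.minAreaRect((q[:,:2]*1000).astype(np.float32)))
E
```

```text
[0.0, 0.087, 0.002] [0.1473, -0.0406, 0.0398] mm/row5 32
[0.0, 0.087, 0.002] [0.1433, -0.0408, 0.0524] mm/row5 32
[0.5039 0.1752 0.2696] [[-0.4388 -0.8986 -0.0012]
 [-0.8986  0.4388 -0.0003]
 [ 0.0008  0.001  -1.    ]]
((501.0326843261719, 176.03253173828125), (183.41787719726562, 70.18675994873047), 63.641151428222656)
((500.8544921875, 175.51129150390625), (29.287281036376953, 15.828917503356934), 64.04735565185547)
```

>>> {"name": "apply_moves", "arguments": {
  "series": [
    [0,0.017,0,0.029,-0.008,0.008,0.085],
    [0,0.035,0,0.059,-0.016,0.016,0.085],
    [0,0.052,0.001,0.088,-0.024,0.024,0.085],
    [0,0.07,0.002,0.118,-0.032,0.032,0.085],
    [0,0.087,0.002,0.147,-0.041,0.04,0.085]
  ]
}}

```text
clock: 2.0
eef_pos: [0.4753, 0.0257, 0.2299]
eef_rot: [[-0.435, -0.9, -0.039], [-0.896, 0.437, -0.078], [0.087, 0.0, -0.996]]
wrist_force: [0.7, -0.5, 0.7]
grip_width: 0.0851
grip_force: 0.0
```

>>> {"name": "apply_moves", "arguments": {
  "series": [
    [0,0.022,0,0.036,-0.01,0.013,0.085],
    [0,0.044,0.001,0.072,-0.02,0.026,0.085],
    [0,0.066,0.002,0.108,-0.03,0.039,0.085],
    [0,0.087,0.002,0.143,-0.041,0.052,0.085],
    [0,0.087,0.002,0.143,-0.041,0.052,0.085]
  ]
}}

```text
clock: 2.5
eef_pos: [0.4463, -0.1258, 0.1893]
eef_rot: [[-0.435, -0.897, -0.08], [-0.883, 0.442, -0.156], [0.175, 0.003, -0.984]]
wrist_force: [1.3, -0.2, -0.8]
grip_width: 0.085
grip_force: 0.0
```

```bash
cat >> h.py <<'E'
def blob(W,c,r,z0,z1):
    s=W.reshape(-1,3); s=s[np.isfinite(s[:,2])]
    q=s[(np.hypot(s[:,0]-c[0],s[:,1]-c[1])<r)&(s[:,2]>z0)&(s[:,2]<z1)]
    return q
E
python3 - <<'E'
from h import *
snap("wrist"); p,d,K,C=snap("wrist","w2.png");o=status.get_obs();print(o["clock"],o["eef_pos"],o["eef_rot"])
q=blob(cloud(d,K,C),(.449,-.123),.05,.066,.085)
print(len(q),np.median(q,0),cv2.minEnclosingCircle((q[:,:2]*1000).astype(np.float32)),cv2.minAreaRect((q[:,:2]*1000).astype(np.float32)))
c=np.median(q,0)
R=Rd(-116.35,10)
j=np.append(cv2.minEnclosingCircle((q[:,:2]*1000).astype(np.float32))[0],64)/1000
plan(j+.024*R[:,2],R,n=1)
E
```

```text
2.6 [ 0.4481 -0.1239  0.1907] [[-0.434  -0.8976 -0.0765]
 [-0.8841  0.4407 -0.1553]
 [ 0.1731  0.0002 -0.9849]]
3343 [ 0.4477 -0.1248  0.0752] ((448.194091796875, -123.95037841796875), 21.390098571777344) ((448.16851806640625, -124.33795166015625), (41.78349304199219, 42.18536376953125), 36.387611389160156)
[-0.0, 0.001, 0.003] [-0.0219, -0.0001, 0.1488] mm/row5 30
```

View pics/w2.png

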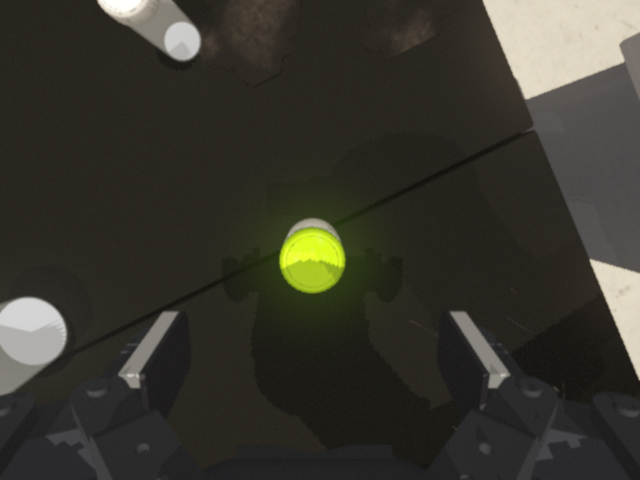

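Jar lid centred at (312,261), fingers on either side of it; jar at (0.4482, -0.1240). Descending and gripping.

>>> {"name": "apply_moves", "arguments": {
  "series": [
    [0,0,0.002,-0.006,0,0.04,0.085],
    [0,0,0.003,-0.012,0,0.08,0.085],
    [0,0.001,0.003,-0.018,0,0.115,0.085],
    [0,0.001,0.003,-0.021,0,0.138,0.085],
    [0,0.001,0.003,-0.022,0,0.149,0.085]
  ],
  "grip_force": 30
}}

```text
clock: 3.1
eef_pos: [0.446, -0.1266, 0.0386]
eef_rot: [[-0.435, -0.897, -0.079], [-0.883, 0.442, -0.156], [0.175, 0.002, -0.985]]
wrist_force: [-0.9, -0.3, -0.3]
grip_width: 0.0851
grip_force: 0.0
```

>>> {"name": "apply_moves", "arguments": {
  "series": [
    [0,0,0,0,0,0,0.07],
    [0,0,0,0,0,0,0.03],
    [0,0,0,0,0,0,0.03],
    [0,0,0,0,0,0,0.03],
    [0,0,0,0,0,0,0.03]
  ]
}}

```text
clock: 3.6
eef_pos: [0.4478, -0.1276, 0.0415]
eef_rot: [[-0.437, -0.896, -0.074], [-0.883, 0.443, -0.156], [0.173, -0.003, -0.985]]
wrist_force: [-0.4, 2.6, 7.1]
grip_width: 0.0426
grip_force: 30.4
```

```bash
python3 - <<'E'
from h import *
o=status.get_obs();print(o["clock"],o["eef_pos"],o["eef_rot"],o["grip_width"],o["grip_force"],o["wrist_force"])
R=o["eef_rot"]; print("jar in tool", R.T@(np.array([.4482,-.124,.037])-o["eef_pos"]))
E
```

```text
3.6 [ 0.4478 -0.1276  0.0415] [[-0.4373 -0.8963 -0.0739]
 [-0.8826  0.4435 -0.156 ]
 [ 0.1726 -0.003  -0.985 ]] 0.04264877290107083 30.359619855880737 [-0.4242  2.569   7.0825]
jar in tool [-0.0042  0.0012  0.0039]
```

>>> {"name": "apply_moves", "arguments": {
  "series": [
    [0,0,0,0.003,0,-0.02,0.03],
    [0,0,0,0.01,0,-0.06,0.03],
    [0,0,0,0.018,0,-0.105,0.03],
    [0,0,0,0.026,0,-0.15,0.03],
    [0,0,0,0.029,0,-0.167,0.03]
  ]
}}

```text
clock: 4.1
eef_pos: [0.4488, -0.1277, 0.215]
eef_rot: [[-0.438, -0.896, -0.068], [-0.882, 0.444, -0.156], [0.17, -0.009, -0.985]]
wrist_force: [0.3, -0.5, -1.2]
grip_width: 0.0427
grip_force: 30.7
```

>>> {"name": "apply_moves", "arguments": {
  "series": [
    [0,0,0,0,0,0,0.03],
    [0,0,0,0,0,0,0.03]
  ]
}}

```text
clock: 4.3
eef_pos: [0.4465, -0.1273, 0.2095]
eef_rot: [[-0.438, -0.896, -0.076], [-0.882, 0.444, -0.156], [0.173, -0.001, -0.985]]
wrist_force: [0.1, 0.6, -1.3]
grip_width: 0.0424
grip_force: 30.7
```

```bash
python3 - <<'E'
from h import *
o=status.get_obs();p,d,K,C=snap("wrist","w3.png");print(o["clock"],o["eef_pos"],o["grip_width"],o["grip_force"],o["wrist_force"])
e=np.array(o["eef_pos"]);R=np.array(o["eef_rot"]);print(R)
W=cloud(d,K,C)
hsv=cv2.cvtColor(p,cv2.COLOR_BGR2HSV); m=(hsv[...,0]>25)&(hsv[...,0]<45)&(hsv[...,1]>120)&(hsv[...,2]>90)
q=W[m&np.isfinite(W[...,2])]; q=q[np.linalg.norm(q-e,axis=1)<.08]; zt=np.percentile(q[:,2],90); t=q[q[:,2]>zt-.004]
c,r=cv2.minEnclosingCircle((t[:,:2]*1000).astype(np.float32)); print(len(t),zt,c,r)
pl=np.linalg.svd(t-t.mean(0),full_matrices=False)[2][2]; print("normal",pl*np.sign(pl[2]))
# geometry at fixed world rotation
a=np.deg2rad(63.65); w=np.array([.5011,.1761])+.058*np.array([np.cos(a),np.sin(a)]); print("pocket",w)
off=np.array(c)/1000-e[:2]; foot=zt-.074-e[2]; print("off",off,"foot rel tcp",foot)
plan(np.append(w-off,e[2]),R,n=2)
E
```

```text
4.3 [ 0.4465 -0.1273  0.2095] 0.042415626333545835 30.74653945863247 [ 0.0776  0.5585 -1.314 ]
[[-0.4376 -0.8959 -0.0765]
 [-0.8823  0.4442 -0.1555]
 [ 0.1733 -0.0006 -0.9849]]
14581 0.24398879494925454 (447.46575927734375, -124.35919952392578) 21.413488388061523
normal [ 0.0033 -0.0134  0.9999]
pocket [0.5268 0.2281]
off [0.0009 0.0029] foot rel tcp -0.03953410044620578
[0.001, -0.001, 0.0] [-0.1729, 0.0425, -0.031] mm/row5 36
[0.001, -0.001, 0.0] [-0.1729, 0.0425, -0.0309] mm/row5 36
```

View pics/w3.png

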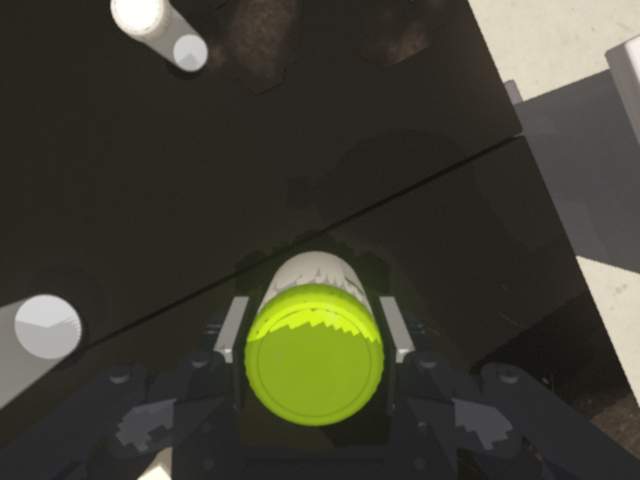

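The jar is held level between the pads, lid centre at (315,355), offset (0.9, 2.9) mm from the TCP. Carrying it to above the wide pocket.

>>> {"name": "apply_moves", "arguments": {
  "series": [
    [0,0,0,-0.03,0.007,-0.005,0.03],
    [0,0,0,-0.065,0.016,-0.011,0.03],
    [0,0,0,-0.1,0.025,-0.018,0.03],
    [0,0,0,-0.137,0.034,-0.024,0.03],
    [0,0,0,-0.173,0.0425,-0.031,0.03]
  ]
}}

```text
clock: 4.85
eef_pos: [0.486, 0.0501, 0.2086]
eef_rot: [[-0.437, -0.896, -0.08], [-0.882, 0.444, -0.158], [0.176, 0.001, -0.984]]
wrist_force: [1.3, -0.5, -0.9]
grip_width: 0.0421
grip_force: 30.7
```

>>> {"name": "apply_moves", "arguments": {
  "series": [
    [0,0,0,-0.037,0.009,-0.0065,0.03],
    [0,0,0,-0.074,0.018,-0.013,0.03],
    [0,0,0,-0.111,0.027,-0.02,0.03],
    [0,0,0,-0.147,0.036,-0.026,0.03],
    [0,0,0,-0.173,0.0425,-0.031,0.03]
  ]
}}

```text
clock: 5.35
eef_pos: [0.5262, 0.227, 0.2082]
eef_rot: [[-0.436, -0.896, -0.08], [-0.882, 0.443, -0.159], [0.177, 0.001, -0.984]]
wrist_force: [0.2, 0.2, 0.1]
grip_width: 0.0426
grip_force: 30.7
```

>>> {"name": "apply_moves", "arguments": {
  "series": [
    [0,0,0,0,0,0,0.03],
    [0,0,0,0,0,0,0.03]
  ]
}}

```text
clock: 5.55
eef_pos: [0.5261, 0.2252, 0.2087]
eef_rot: [[-0.436, -0.896, -0.079], [-0.882, 0.443, -0.159], [0.177, 0.001, -0.984]]
wrist_force: [-0.2, -0.3, -0.2]
grip_width: 0.0425
grip_force: 30.7
```

```bash
cat >> h.py <<'E'
def state():
    o=status.get_obs();print("t",o["clock"],o["eef_pos"],"w %.4f F %.1f"%(o["grip_width"],o["grip_force"]),o["wrist_force"],o["torque"]);return np.array(o["eef_pos"]),np.array(o["eef_rot"])
def lid():
    e,R=state();p,d,K,C=snap("wrist");W=cloud(d,K,C)
    hsv=cv2.cvtColor(p,cv2.COLOR_BGR2HSV); m=(hsv[...,0]>25)&(hsv[...,0]<45)&(hsv[...,1]>120)&(hsv[...,2]>90)
    q=W[m&np.isfinite(W[...,2])]; q=q[np.linalg.norm(q-e,axis=1)<.08]; zt=np.percentile(q[:,2],90); t=q[q[:,2]>zt-.004]
    c,r=cv2.minEnclosingCircle((t[:,:2]*1000).astype(np.float32)); print("lid",c,r,"foot",zt-.074)
    return np.array(c)/1000,zt-.074,e,R,W
E
python3 - <<'E'
from h import *
c,f,e,R,W=lid()
q=blob(W,(.5011,.1761),.14,.025,.042);q=q[~((np.hypot(q[:,0]-.527,q[:,1]-.228)<.0))]
print(len(q),cv2.minAreaRect((q[:,:2]*1000).astype(np.float32)))
g=blob(W,(.5011,.1761),.03,.12,.145); print(len(g),cv2.minAreaRect((g[:,:2]*1000).astype(np.float32)) if len(g) else 0)
plan(np.append(e[:2]+np.array([.5268,.2281])-c,e[2]+.045-f),R)
E
```

```text
t 5.55 [0.5261 0.2252 0.2087] w 0.0425 F 30.7 [-0.1693 -0.2954 -0.1657] [ 0.4303 -0.2846  0.0067]
lid (527.0724487304688, 227.95433044433594) 21.0268611907959 foot 0.1691693263988815
14789 ((499.1965026855469, 172.42601013183594), (176.01551818847656, 70.26377868652344), 63.66053009033203)
1628 ((501.2525634765625, 176.13473510742188), (29.70993423461914, 15.644789695739746), 63.344886779785156)
[-0.0, 0.001, -0.001] [-0.0225, 0.0006, 0.1228] mm/row5 25
```

>>> {"name": "apply_moves", "arguments": {
  "series": [
    [0,0,0,-0.005,0,0.028,0.03],
    [0,0,0,-0.011,0,0.06,0.03],
    [0,0,0,-0.017,0,0.092,0.03],
    [0,0,0,-0.0225,0.0005,0.123,0.03],
    [0,0,0,-0.0225,0.0005,0.123,0.03]
  ]
}}

```text
clock: 6.1
eef_pos: [0.5235, 0.2231, 0.0813]
eef_rot: [[-0.438, -0.895, -0.085], [-0.881, 0.446, -0.161], [0.182, 0.004, -0.983]]
wrist_force: [-1.1, 0.2, -1.2]
grip_width: 0.0423
grip_force: 30.8
```

>>> {"name": "apply_moves", "arguments": {
  "series": [
    [0,0,0,0,0,0,0.03]
  ]
}}

```text
clock: 6.2
eef_pos: [0.5269, 0.2251, 0.0864]
eef_rot: [[-0.438, -0.896, -0.076], [-0.882, 0.444, -0.157], [0.175, -0.001, -0.985]]
wrist_force: [0.0, -0.1, 1.0]
grip_width: 0.0425
grip_force: 30.8
```

```bash
python3 - <<'E'
from h import *
c,f,e,R,W=lid()
g=blob(W,(.5011,.1761),.03,.12,.145); print(len(g),cv2.minAreaRect((g[:,:2]*1000).astype(np.float32)) if len(g) else 0)
plan(np.append(e[:2]+np.array([.5268,.2281])-c,e[2]+.008-f),R)
E
```

```text
t 6.2 [0.5269 0.2251 0.0864] w 0.0425 F 30.8 [ 0.0349 -0.112   0.9791] [ 0.5454 -0.3165  0.0079]
lid (527.6213989257812, 227.72938537597656) 21.025753021240234 foot 0.04683152402986483
7386 ((501.0303955078125, 175.92660522460938), (29.96310806274414, 16.110267639160156), 63.26386260986328)
[-0.001, 0.002, 0.0] [-0.0059, 0.0014, 0.0395] mm/row5 8
```

>>> {"name": "apply_moves", "arguments": {
  "series": [
    [0,0,0,-0.001,0.0007,0.006,0.03],
    [0,0,0,-0.0018,0.0008,0.011,0.03],
    [0,0,0,-0.0026,0.0008,0.0155,0.03],
    [0,0,0,-0.0035,0.0008,0.02,0.03],
    [0,0,0,-0.0035,0.0008,0.02,0.03]
  ]
}}

```text
clock: 6.75
eef_pos: [0.5255, 0.2261, 0.0644]
eef_rot: [[-0.437, -0.896, -0.078], [-0.882, 0.444, -0.157], [0.175, -0.0, -0.985]]
wrist_force: [-0.1, 0.3, -1.5]
grip_width: 0.0427
grip_force: 30.8
```

No contact force with the foot about 10 mm inside. Continuing down.

>>> {"name": "apply_moves", "arguments": {
  "series": [
    [0,0,0,-0.001,0,0.005,0.03],
    [0,0,0,-0.0018,0,0.01,0.03],
    [0,0,0,-0.0025,0,0.014,0.03],
    [0,0,0,-0.0028,0,0.0155,0.03],
    [0,0,0,-0.0028,0,0.0155,0.03]
  ]
}}

```text
clock: 7.25
eef_pos: [0.5259, 0.2264, 0.0497]
eef_rot: [[-0.437, -0.896, -0.077], [-0.882, 0.444, -0.157], [0.174, -0.001, -0.985]]
wrist_force: [-1.4, 0.1, 1.8]
grip_width: 0.0425
grip_force: 31.0
```

>>> {"name": "apply_moves", "arguments": {
  "series": [
    [0,0,0,-0.0002,0,0.001,0.03],
    [0,0,0,-0.0002,0,0.001,0.03]
  ]
}}

```text
clock: 7.45
eef_pos: [0.5259, 0.2264, 0.0496]
eef_rot: [[-0.437, -0.896, -0.076], [-0.882, 0.444, -0.157], [0.174, -0.001, -0.985]]
wrist_force: [-4.8, 0.4, 7.7]
grip_width: 0.0421
grip_force: 31.6
```

```bash
python3 - <<'E'
from h import *
c,f,e,R,W=lid()
g=blob(W,(.5011,.1761),.03,.12,.145); print(len(g),cv2.minAreaRect((g[:,:2]*1000).astype(np.float32)) if len(g) else 0)
E
```

```text
t 7.45 [0.5259 0.2264 0.0496] w 0.0421 F 31.6 [-4.8479  0.4035  7.7157] [ 0.0787  1.3086 -0.2319]
lid (526.663818359375, 229.11688232421875) 20.962928771972656 foot 0.01013855190969222
17096 ((501.0447692871094, 176.03623962402344), (30.333938598632812, 16.191165924072266), 63.68893814086914)
```

Foot has met the floor: about 9 mm up, pushing 7.7 N. Releasing and retreating.

>>> {"name": "apply_moves", "arguments": {
  "series": [
    [0,0,0,0,0,0,0.055],
    [0,0,0,0,0,0,0.085],
    [0,0,0,0,0,0,0.085],
    [0,0,0,0,0,0,0.085]
  ]
}}

```text
clock: 7.9
eef_pos: [0.526, 0.2264, 0.0483]
eef_rot: [[-0.437, -0.896, -0.077], [-0.882, 0.444, -0.157], [0.174, -0.001, -0.985]]
wrist_force: [0.4, -0.5, -0.3]
grip_width: 0.0848
grip_force: 0.0
```

>>> {"name": "apply_moves", "arguments": {
  "series": [
    [0,0,0,0,0,-0.02,0.085],
    [0,0,0,0,0,-0.06,0.085],
    [0,0,0,0,0,-0.11,0.085],
    [0,0,0,0,0,-0.16,0.085],
    [0,0,0,0,0,-0.18,0.085]
  ]
}}

```text
clock: 8.4
eef_pos: [0.5417, 0.2556, 0.2313]
eef_rot: [[-0.438, -0.896, -0.069], [-0.883, 0.444, -0.152], [0.167, -0.006, -0.986]]
wrist_force: [0.7, -0.1, -0.2]
grip_width: 0.0851
grip_force: 0.0
```

```bash
python3 - <<'E'
from h import *
snap("wrist");c,f,e,R,W=0,0,0,0,0
e,R=state();p,d,K,C=snap("wrist","w4.png");W=cloud(d,K,C)
q=blob(W,(.527,.228),.04,.07,.1);print(np.percentile(q[:,2],[10,50,90]),cv2.minEnclosingCircle((q[:,:2]*1000).astype(np.float32)))
g=blob(W,(.5011,.1761),.03,.12,.145); print(cv2.minAreaRect((g[:,:2]*1000).astype(np.float32)))
plan([.469,-.309,.24],Rd(-116.35),n=3)
E
```

```text
t 8.45 [0.5422 0.256  0.2325] w 0.0852 F 0.0 [-0.0991 -0.4276  2.3667] [ 0.3754 -0.2597 -0.0187]
[0.082  0.0832 0.0842] ((526.2794799804688, 229.69171142578125), 21.286157608032227)
((501.0401611328125, 176.07020568847656), (30.224224090576172, 15.710976600646973), 64.026611328125)
[-0.002, -0.056, -0.0] [0.1774, -0.0619, 0.0269] mm/row5 38
[-0.002, -0.056, -0.0] [0.1787, -0.0619, 0.0168] mm/row5 38
[-0.002, -0.056, -0.0] [0.1793, -0.0619, 0.0067] mm/row5 38
```

View pics/w4.png

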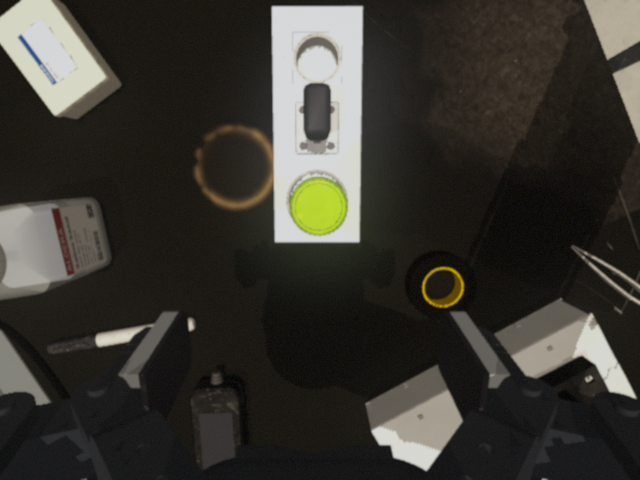

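The jar stands in the wide pocket (lid at (318,206)), top at 82 mm as it should be; carrier hasn't moved. On to the vial.

>>> {"name": "apply_moves", "arguments": {
  "series": [
    [0,-0.01,0,0.033,-0.011,0.005,0.085],
    [0,-0.02,0,0.068,-0.024,0.01,0.085],
    [0,-0.032,0,0.105,-0.036,0.016,0.085],
    [0,-0.044,0,0.141,-0.049,0.021,0.085],
    [0,-0.056,0,0.177,-0.062,0.027,0.085]
  ]
}}

```text
clock: 9.0
eef_pos: [0.515, 0.0651, 0.2291]
eef_rot: [[-0.44, -0.896, -0.053], [-0.89, 0.444, -0.107], [0.119, 0.0, -0.993]]
wrist_force: [1.0, -0.7, -0.1]
grip_width: 0.0847
grip_force: 0.0
```

>>> {"name": "apply_moves", "arguments": {
  "series": [
    [0,-0.01,0,0.035,-0.012,0.003,0.085],
    [0,-0.02,0,0.071,-0.024,0.006,0.085],
    [0,-0.032,0,0.107,-0.036,0.01,0.085],
    [0,-0.044,0,0.143,-0.049,0.013,0.085],
    [0,-0.056,0,0.179,-0.062,0.017,0.085]
  ]
}}

```text
clock: 9.5
eef_pos: [0.4907, -0.1234, 0.2336]
eef_rot: [[-0.443, -0.896, -0.028], [-0.894, 0.444, -0.056], [0.063, 0.0, -0.998]]
wrist_force: [0.7, -0.0, 0.2]
grip_width: 0.085
grip_force: 0.0
```

>>> {"name": "apply_moves", "arguments": {
  "series": [
    [0,-0.014,0,0.045,-0.015,0.002,0.085],
    [0,-0.028,0,0.09,-0.031,0.004,0.085],
    [0,-0.042,0,0.135,-0.046,0.006,0.085],
    [0,-0.056,0,0.179,-0.062,0.007,0.085],
    [0,-0.056,0,0.179,-0.062,0.007,0.085]
  ]
}}

```text
clock: 10.0
eef_pos: [0.4656, -0.3147, 0.2372]
eef_rot: [[-0.45, -0.893, -0.005], [-0.893, 0.45, -0.006], [0.008, 0.001, -1.0]]
wrist_force: [1.4, 0.5, -0.4]
grip_width: 0.0852
grip_force: 0.0
```

```bash
cat >> h.py <<'E'
def cap(c0,zmin):
    e,R=state();p,d,K,C=snap("wrist");W=cloud(d,K,C)
    q=blob(W,c0,.035,zmin,zmin+.05); zt=np.percentile(q[:,2],80); t=q[q[:,2]>zt-.004]
    c,r=cv2.minEnclosingCircle((t[:,:2]*1000).astype(np.float32)); m=cv2.minAreaRect((t[:,:2]*1000).astype(np.float32))
    print("cap",len(t),c,r,m,"foot",zt-.096)
    return np.array(c)/1000,zt-.096,e,R,W,p
E
python3 - <<'E'
from h import *
snap("wrist"); c,f,e,R,W,p=cap((.469,-.309),.08); cv2.imwrite("pics/w5.png",p)
plan(np.append(c,.088-.022),Rd(-116.35))
E
```

```text
t 10.05 [ 0.4662 -0.3124  0.2371] w 0.0849 F 0.0 [-0.267   1.0592 -0.3953] [0.0849 0.0068 0.0369]
cap 1625 (472.234619140625, -310.7319641113281) 16.246641159057617 ((472.2296142578125, -310.8448791503906), (31.81182289123535, 31.71293830871582), 77.4581069946289) foot 0.001097115048691144
[0.001, -0.007, -0.003] [-0.0037, -0.0051, 0.1713] mm/row5 34
```

View pics/w5.png

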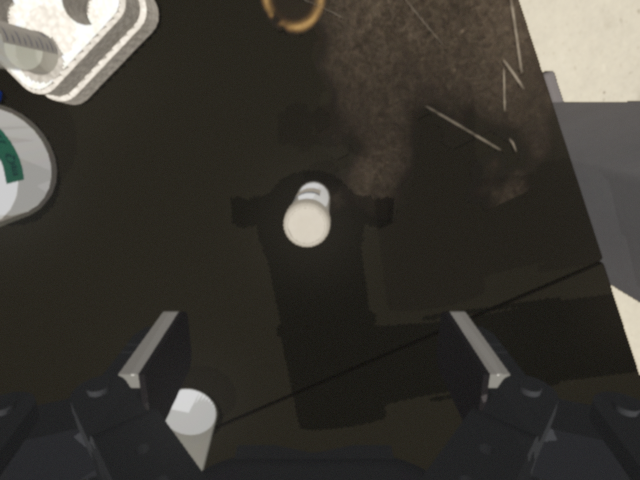

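```bash
python3 - <<'E'
from h import *
c,f,e,R,W,p=cap((.472,-.311),.08)
plan(np.append(c,.088-.022),Rd(-116.35))
E
```

```text
t 10.1 [ 0.4668 -0.3108  0.2374] w 0.0851 F 0.0 [0.0061 0.0583 0.3678] [ 0.0794 -0.0365 -0.0204]
cap 1626 (472.2224426269531, -310.7016906738281) 16.220867156982422 ((471.9872741699219, -310.7485656738281), (31.628768920898438, 32.04844665527344), 60.5496940612793) foot 0.0011377148665935033
[0.001, -0.007, -0.001] [-0.0026, -0.005, 0.1717] mm/row5 34
```

Vial cap at (307,223), giving (0.4722, -0.3107), with height as expected. Descending and gripping the cap.

>>> {"name": "apply_moves", "arguments": {
  "series": [
    [0,-0.003,0,-0.001,-0.002,0.04,0.085],
    [0,-0.006,0,-0.002,-0.004,0.085,0.085],
    [0,-0.006,0,-0.0025,-0.005,0.13,0.085],
    [0,-0.006,0,-0.0025,-0.005,0.16,0.085],
    [0,-0.006,0,-0.0025,-0.005,0.1715,0.085]
  ],
  "grip_force": 30
}}

```text
clock: 10.65
eef_pos: [0.4711, -0.3085, 0.0638]
eef_rot: [[-0.442, -0.897, -0.005], [-0.897, 0.442, 0.001], [0.001, 0.006, -1.0]]
wrist_force: [-0.1, 0.1, 0.5]
grip_width: 0.085
grip_force: 0.0
```

>>> {"name": "apply_moves", "arguments": {
  "series": [
    [0,0,0,0,0,0,0.06],
    [0,0,0,0,0,0,0.02],
    [0,0,0,0,0,0,0.02],
    [0,0,0,0,0,0,0.02],
    [0,0,0,0,0,0,0.02]
  ]
}}

```text
clock: 11.15
eef_pos: [0.4738, -0.3116, 0.0693]
eef_rot: [[-0.444, -0.896, 0.003], [-0.896, 0.444, -0.003], [0.001, -0.004, -1.0]]
wrist_force: [-0.9, 1.3, 5.7]
grip_width: 0.0326
grip_force: 29.4
```

>>> {"name": "apply_moves", "arguments": {
  "series": [
    [0,0,0,0,0,0,0.02]
  ]
}}

```text
clock: 11.25
eef_pos: [0.4738, -0.3117, 0.0693]
eef_rot: [[-0.444, -0.896, 0.003], [-0.896, 0.444, -0.003], [0.001, -0.004, -1.0]]
wrist_force: [-1.3, 0.3, 6.4]
grip_width: 0.0329
grip_force: 29.4
```

>>> {"name": "apply_moves", "arguments": {
  "series": [
    [0,0,0,0,0,-0.02,0.02],
    [0,0,0,0,0,-0.06,0.02],
    [0,0,0,0,0,-0.105,0.02],
    [0,0,0,0,0,-0.15,0.02],
    [0,0,0,0,0,-0.16,0.02]
  ]
}}

```text
clock: 11.75
eef_pos: [0.4748, -0.3124, 0.2342]
eef_rot: [[-0.444, -0.896, 0.01], [-0.896, 0.444, -0.007], [0.001, -0.012, -1.0]]
wrist_force: [0.1, -0.8, -0.6]
grip_width: 0.0322
grip_force: 29.9
```

>>> {"name": "apply_moves", "arguments": {
  "series": [
    [0,0,0,0,0,0,0.02],
    [0,0,0,0,0,0,0.02]
  ]
}}

```text
clock: 11.95
eef_pos: [0.4724, -0.3104, 0.2261]
eef_rot: [[-0.444, -0.896, -0.001], [-0.896, 0.444, 0.0], [0.0, 0.001, -1.0]]
wrist_force: [-0.3, 0.6, -1.0]
grip_width: 0.0326
grip_force: 29.9
```

```bash
python3 - <<'E'
from h import *
c,f,e,R,W,p=cap((.473,-.311),.23);print(R); cv2.imwrite("pics/w6.png",p)
q=blob(W,c,.025,f+.09,f+.1);pl=np.linalg.svd(q-q.mean(0),full_matrices=False)[2][2]; print("normal",pl*np.sign(pl[2]))
a=np.deg2rad(63.65); w=np.array([.5011,.1761])-.054*np.array([np.cos(a),np.sin(a)]); print("pocket",w)
plan(np.append(e[:2]+w-c,e[2]),R,n=2)
E
```

```text
t 11.95 [ 0.4724 -0.3104  0.2261] w 0.0326 F 29.9 [-0.2985  0.6336 -1.0046] [0.0377 0.0607 0.0018]
cap 5182 (470.19964599609375, -316.5650634765625) 34.420013427734375 ((472.32073974609375, -312.2265930175781), (26.090538024902344, 68.83394622802734), 63.9459228515625) foot 0.17021868520144648
[[-0.4442 -0.8959 -0.0007]
 [-0.8959  0.4442  0.0001]
 [ 0.0002  0.0007 -1.    ]]
normal [-0.0125 -0.0214  0.9997]
pocket [0.4771 0.1277]
[0.001, -0.0, 0.0] [-0.2006, 0.0954, -0.0002] mm/row5 44
[0.001, -0.0, 0.0] [-0.2006, 0.0954, -0.0003] mm/row5 44
```

View pics/w6.png

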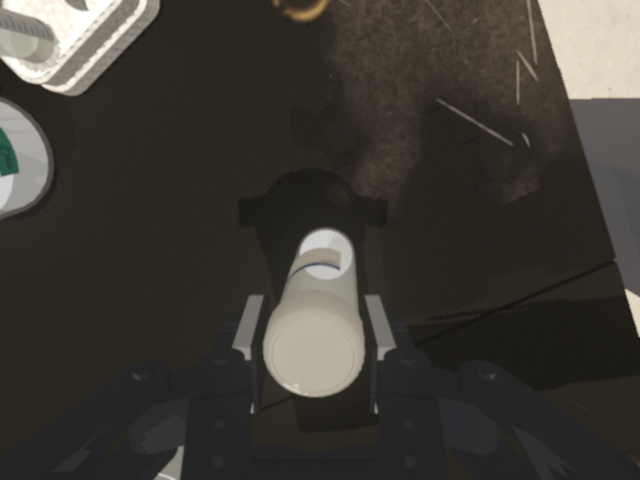

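The vial is held by the cap: cap circle centre about (314,347), tube foot about (326,257). A ray check of centre and tilt:

```bash
python3 - <<'E'
from h import *
e,R=state();p,d,K,C=snap("wrist");W=cloud(d,K,C)
t=W[335:360,300:330].reshape(-1,3);zt=np.nanmedian(t[:,2]);print("ztop",zt)
c=ray(314,347,K,C,zt); ft=ray(326,257,K,C,zt-.096); print(c,ft,(R.T@(c-e)),(R.T@(ft-e)))
g=cv2.cvtColor(p,cv2.COLOR_BGR2GRAY)
ci=cv2.HoughCircles(g[270:420,240:390],cv2.HOUGH_GRADIENT,1,50,param1=80,param2=15,minRadius=40,maxRadius=58);print(None if ci is None else ci[0][:3]+[240,270,0])
q=t-np.nanmean(t,0);pl=np.linalg.svd(q[np.isfinite(q[:,0])],full_matrices=False)[2][2];print(pl)
print(d[257,326],W[257,326],W[245,326])
E
```

```text
t 12.0 [ 0.4721 -0.3103  0.2255] w 0.0322 F 29.9 [ 0.0291  0.1805 -0.4178] [-0.0052  0.0061 -0.0073]
ztop 0.25253450200634664
[ 0.4701 -0.3133  0.2525] [ 0.4666 -0.3054  0.1565] [ 0.0036  0.0005 -0.0271] [-0.002   0.007   0.0689]
[[315.5 344.5  52.7]]
[-0.0761  0.0199 -0.9969]
0.17660245 [ 0.4603 -0.3215  0.2033] [ 0.46  -0.321  0.187]
```

```bash
python3 - <<'E'
from h import *
from scipy.optimize import least_squares
e,R=state();p,d,K,C=snap("wrist");W=cloud(d,K,C)
P=(W.reshape(-1,3)-e)@R   # tool coords
u=np.tile(np.arange(640),480)
def fit(q,r):
    # axis: (a+b z, c+d z)
    f=lambda k:np.hypot(q[:,0]-k[0]-k[1]*q[:,2],q[:,1]-k[2]-k[3]*q[:,2])-r
    s=least_squares(f,[0.003,0,0,0],loss="soft_l1",f_scale=.0005);return s.x,np.median(abs(s.fun))
ok=np.isfinite(P[:,0])&(np.hypot(P[:,0],P[:,1])<.026)&(abs(P[:,1])<.016)
q=P[ok&(P[:,2]>-.008)&(P[:,2]<.066)];print(len(q),fit(q,.015))
for z in np.arange(-.01,.07,.01):
    s=P[ok&(abs(P[:,2]-z)<.003)]
    if len(s)>20: print("%.2f"%z,len(s),s.min(0),s.max(0))
t=P[ok&(P[:,2]<-.022)];print(len(t));A=np.c_[t[:,:2],np.ones(len(t))];print(np.linalg.lstsq(A,t[:,2],rcond=None)[0],t.min(0),t.max(0))
cv2.imwrite("pics/w7.png",cv2.resize(p[215:415,240:400],None,fx=3,fy=3,interpolation=cv2.INTER_CUBIC))
E
```

```text
t 12.05 [ 0.472  -0.3104  0.2253] w 0.0325 F 29.9 [ 0.6257 -1.1062 -0.8597] [-0.043   0.0327  0.0253]
3541 (array([ 0.0002, -0.0029,  0.0018,  0.0724]), np.float64(0.00013809535841332286))
-0.01 279 [ 0.0023 -0.016  -0.013 ] [ 0.0165  0.015  -0.007 ]
0.00 465 [ 0.004  -0.0159 -0.003 ] [0.0154 0.016  0.003 ]
0.01 375 [ 0.0048 -0.0118  0.007 ] [0.016 0.016 0.013]
0.02 302 [ 0.0062 -0.0108  0.017 ] [0.0158 0.016  0.023 ]
0.03 252 [ 0.0066 -0.0098  0.027 ] [0.0156 0.0159 0.033 ]
0.04 213 [ 0.0061 -0.009   0.037 ] [0.0153 0.016  0.043 ]
0.05 185 [ 0.0061 -0.0084  0.047 ] [0.0154 0.016  0.053 ]
0.06 153 [ 0.0062 -0.0075  0.057 ] [0.0153 0.0159 0.063 ]
16003
[-2.1239 -0.0164 -0.036 ] [-0.0151 -0.016  -0.0896] [ 0.0187  0.016  -0.022 ]
```

View pics/w7.png

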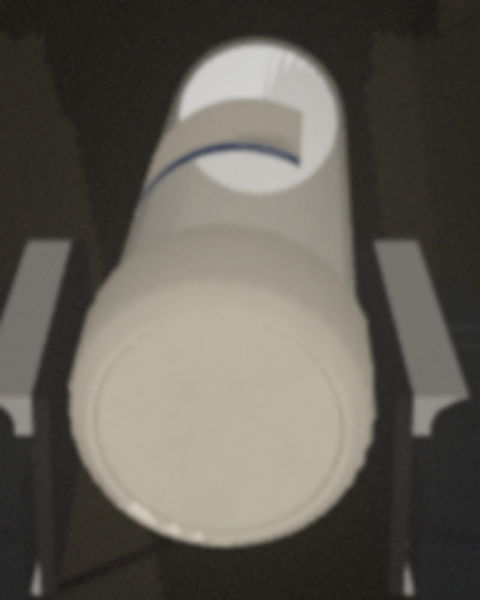

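The fit says the vial's axis is tilted 4.1° about the tool's x (foot toward tool +y). I'll turn the tool by 0.072 rad about x to stand it vertical while carrying it to the narrow pocket.

```bash
cat >> h.py <<'E'
from scipy.optimize import least_squares
def axis():
    e,R=state();p,d,K,C=snap("wrist");W=cloud(d,K,C);P=(W.reshape(-1,3)-e)@R
    k=np.array([0,0,0,.0])
    for rad in(.024,.019,.0165):
        ok=np.isfinite(P[:,0])&(np.hypot(P[:,0]-k[0]-k[1]*P[:,2],P[:,1]-k[2]-k[3]*P[:,2])<rad)&(P[:,2]>.012)&(P[:,2]<.064)
        q=P[ok]; f=lambda k:np.hypot(q[:,0]-k[0]-k[1]*q[:,2],q[:,1]-k[2]-k[3]*q[:,2])-.015
        s=least_squares(f,k,loss="soft_l1",f_scale=.0005);k=s.x
    foot=np.array([k[0]+k[1]*.069,k[2]+k[3]*.069,.069]); a=R@np.array([k[1],k[3],1]);
    print("k",k,len(q),np.median(abs(s.fun)),"foot world",e+R@foot,"axis tilt world",a[:2]/-a[2])
    return k,foot,e,R,W
E
python3 - <<'E'
from h import *
k,foot,e,R,W=axis()
R2=Rd(-116.35)@Ro.from_rotvec([np.arctan(k[3]),-np.arctan(k[1]),0]).as_matrix()
w=np.array([.4771,.1277,.15])
plan(w-R2@foot,R2,n=2)
E
```

```text
t 12.1 [ 0.4721 -0.3104  0.2254] w 0.0327 F 29.9 [ 0.7524 -0.3858 -0.7827] [-0.0068  0.0364 -0.0077]
k [ 0.0004 -0.0077  0.0017  0.0731] 2258 0.00011437078719352383 foot world [ 0.4659 -0.3073  0.1564] axis tilt world [-0.0649  0.0395]
[0.038, 0.003, -0.0] [-0.1976, 0.0942, 0.0031] mm/row5 44
[0.038, 0.003, -0.0] [-0.1976, 0.0943, -0.001] mm/row5 44
```

>>> {"name": "apply_moves", "arguments": {
  "series": [
    [0.007,0,0,-0.036,0.017,0.0005,0.02],
    [0.014,0.001,0,-0.076,0.036,0.001,0.02],
    [0.022,0.002,0,-0.117,0.056,0.002,0.02],
    [0.03,0.003,0,-0.157,0.075,0.0025,0.02],
    [0.038,0.003,0,-0.198,0.094,0.003,0.02]
  ]
}}

```text
clock: 12.65
eef_pos: [0.4758, -0.0901, 0.2232]
eef_rot: [[-0.444, -0.895, 0.032], [-0.896, 0.444, -0.021], [0.005, -0.038, -0.999]]
wrist_force: [1.2, 0.8, 0.2]
grip_width: 0.0323
grip_force: 29.9
```

>>> {"name": "apply_moves", "arguments": {
  "series": [
    [0.008,0,0,-0.041,0.02,0,0.02],
    [0.016,0.001,0,-0.082,0.039,0,0.02],
    [0.024,0.002,0,-0.123,0.059,0,0.02],
    [0.032,0.003,0,-0.164,0.078,-0.001,0.02],
    [0.038,0.003,0,-0.198,0.094,-0.001,0.02]
  ]
}}

```text
clock: 13.15
eef_pos: [0.4796, 0.1296, 0.2199]
eef_rot: [[-0.443, -0.894, 0.065], [-0.896, 0.441, -0.041], [0.008, -0.077, -0.997]]
wrist_force: [0.4, -0.1, 0.1]
grip_width: 0.0327
grip_force: 29.9
```

>>> {"name": "apply_moves", "arguments": {
  "series": [
    [0,0,0,0,0,0,0.02],
    [0,0,0,0,0,0,0.02],
    [0,0,0,0,0,0,0.02]
  ]
}}

```text
clock: 13.45
eef_pos: [0.48, 0.1267, 0.2202]
eef_rot: [[-0.445, -0.893, 0.065], [-0.896, 0.443, -0.041], [0.008, -0.076, -0.997]]
wrist_force: [-0.0, -0.1, 0.2]
grip_width: 0.0322
grip_force: 29.9
```

```bash
python3 - <<'E'
from h import *
k,foot,e,R,W=axis()
for c,r in(((.5011,.1761),.14),):
    q=blob(W,c,r,.025,.042); print(len(q),cv2.minAreaRect((q[:,:2]*1000).astype(np.float32)))
F=e+R@foot
plan(e+np.array([.4771,.1277,.042])-F,R)
E
```

```text
t 13.45 [0.48   0.1267 0.2202] w 0.0322 F 29.9 [-0.033  -0.112   0.1954] [ 0.0932  0.1771 -0.0166]
k [ 0.0005 -0.008   0.0016  0.0727] 2248 0.00011797098957899103 foot world [0.4786 0.1269 0.1508] axis tilt world [ 0.0036 -0.0016]
7331 ((487.19757080078125, 147.7794647216797), (121.46113586425781, 70.13253021240234), 63.62238693237305)
[-0.0, 0.0, -0.001] [-0.001, 0.0102, 0.1086] mm/row5 22
```

>>> {"name": "apply_moves", "arguments": {
  "series": [
    [0,0,0,0,0.002,0.025,0.02],
    [0,0,0,-0.001,0.005,0.055,0.02],
    [0,0,0,-0.001,0.008,0.085,0.02],
    [0,0,0,-0.001,0.01,0.105,0.02],
    [0,0,0,-0.001,0.0102,0.1086,0.02]
  ]
}}

```text
clock: 14.0
eef_pos: [0.4771, 0.1264, 0.1091]
eef_rot: [[-0.446, -0.893, 0.061], [-0.895, 0.444, -0.043], [0.011, -0.074, -0.997]]
wrist_force: [-0.7, -0.4, -0.2]
grip_width: 0.0325
grip_force: 30.0
```

>>> {"name": "apply_moves", "arguments": {
  "series": [
    [0,0,0,0,0,0,0.02],
    [0,0,0,0,0,0,0.02]
  ]
}}

```text
clock: 14.2
eef_pos: [0.4796, 0.1285, 0.1129]
eef_rot: [[-0.445, -0.893, 0.068], [-0.896, 0.443, -0.039], [0.005, -0.078, -0.997]]
wrist_force: [1.0, -0.8, 0.4]
grip_width: 0.0322
grip_force: 30.0
```

```bash
python3 - <<'E'
from h import *
k,foot,e,R,W=axis()
F=e+R@foot
plan(e+np.array([.4771,.1277,.008])-F,R)
E
```

```text
t 14.2 [0.4796 0.1285 0.1129] w 0.0322 F 30.0 [ 1.0201 -0.7758  0.4198] [ 0.1325  0.2083 -0.0215]
k [ 0.0005 -0.0079  0.0016  0.0727] 2244 0.00011777802404771328 foot world [0.4784 0.1288 0.0436] axis tilt world [ 0.0065 -0.0002]
[-0.0, 0.0, 0.0] [0.0015, 0.0034, 0.0355] mm/row5 7
```

>>> {"name": "apply_moves", "arguments": {
  "series": [
    [0,0,0,0.0008,0.0008,0.004,0.02],
    [0,0,0,0.0008,0.0012,0.009,0.02],
    [0,0,0,0.0008,0.0015,0.014,0.02],
    [0,0,0,0.0008,0.0018,0.018,0.02],
    [0,0,0,0.0008,0.0018,0.018,0.02]
  ]
}}

```text
clock: 14.75
eef_pos: [0.4774, 0.1276, 0.0926]
eef_rot: [[-0.444, -0.894, 0.064], [-0.896, 0.442, -0.041], [0.008, -0.076, -0.997]]
wrist_force: [-0.2, 0.3, -0.5]
grip_width: 0.0326
grip_force: 30.0
```

```bash
python3 - <<'E'
from h import *
k,foot,e,R,W=axis()
g=blob(W,(.5011,.1761),.03,.12,.145); print(len(g))
F=e+R@foot
plan(e+np.array([.4771,.1277,.008])-F,R)
E
```

```text
t 14.75 [0.4774 0.1276 0.0926] w 0.0326 F 30.0 [-0.1691  0.3088 -0.5155] [ 0.0756  0.2682 -0.016 ]
k [-0.0001  0.0168  0.004  -0.0295] 2584 0.0005115963009228097 foot world [0.4796 0.1246 0.0236] axis tilt world [ 0.0837 -0.0695]
0
[-0.0, 0.0, 0.0] [-0.0016, 0.0051, 0.0157] mm/row5 3
```

No contact force with the foot about 11 mm inside. Continuing to the floor.

>>> {"name": "apply_moves", "arguments": {
  "series": [
    [0,0,0,0,0.0004,0.005,0.02],
    [0,0,0,0,0.0008,0.01,0.02],
    [0,0,0,0,0.001,0.013,0.02],
    [0,0,0,0,0.0011,0.0145,0.02],
    [0,0,0,0,0.0011,0.0145,0.02]
  ]
}}

```text
clock: 15.3
eef_pos: [0.4777, 0.1276, 0.0786]
eef_rot: [[-0.444, -0.894, 0.065], [-0.896, 0.442, -0.041], [0.007, -0.077, -0.997]]
wrist_force: [1.5, 0.3, -0.9]
grip_width: 0.0324
grip_force: 30.0
```

>>> {"name": "apply_moves", "arguments": {
  "series": [
    [0,0,0,0,0.0001,0.001,0.02],
    [0,0,0,0,0.0001,0.001,0.02]
  ]
}}

```text
clock: 15.5
eef_pos: [0.4779, 0.1278, 0.0779]
eef_rot: [[-0.444, -0.894, 0.066], [-0.896, 0.442, -0.04], [0.007, -0.077, -0.997]]
wrist_force: [-0.1, -0.6, -1.0]
grip_width: 0.0327
grip_force: 30.0
```

>>> {"name": "apply_moves", "arguments": {
  "series": [
    [0,0,0,0,0.0001,0.001,0.02],
    [0,0,0,0,0.0001,0.0015,0.02],
    [0,0,0,0,0.0001,0.0015,0.02]
  ]
}}

```text
clock: 15.8
eef_pos: [0.4786, 0.1281, 0.0776]
eef_rot: [[-0.444, -0.894, 0.068], [-0.896, 0.442, -0.04], [0.005, -0.078, -0.997]]
wrist_force: [-2.7, -0.8, 6.6]
grip_width: 0.0327
grip_force: 31.1
```

Floor contact (6.6 N). Releasing, rising and looking.

>>> {"name": "apply_moves", "arguments": {
  "series": [
    [0,0,0,0,0,0,0.05],
    [0,0,0,0,0,0,0.085],
    [0,0,0,0,0,0,0.085],
    [0,0,0,0,0,0,0.085]
  ]
}}

```text
clock: 16.2
eef_pos: [0.4778, 0.1276, 0.0762]
eef_rot: [[-0.444, -0.894, 0.065], [-0.896, 0.442, -0.041], [0.007, -0.077, -0.997]]
wrist_force: [0.4, 0.5, 0.9]
grip_width: 0.0847
grip_force: 0.0
```

>>> {"name": "apply_moves", "arguments": {
  "series": [
    [0,0,0,0,-0.001,-0.02,0.085],
    [0,0,0,0,-0.004,-0.06,0.085],
    [-0.03,-0.003,0,-0.01,-0.008,-0.11,0.085],
    [-0.06,-0.006,0,-0.03,-0.01,-0.15,0.085],
    [-0.077,-0.006,0,-0.05,-0.011,-0.16,0.085]
  ]
}}

```text
clock: 16.7
eef_pos: [0.5018, 0.1751, 0.2423]
eef_rot: [[-0.444, -0.896, 0.008], [-0.896, 0.444, 0.004], [-0.007, -0.005, -1.0]]
wrist_force: [0.7, 0.2, 0.2]
grip_width: 0.085
grip_force: 0.0
```

>>> {"name": "apply_moves", "arguments": {
  "series": [
    [0,0,0,0,0,0,0.085],
    [0,0,0,0,0,0,0.085],
    [0,0,0,0,0,0,0.085]
  ]
}}

```text
clock: 17.0
eef_pos: [0.4985, 0.1735, 0.2352]
eef_rot: [[-0.444, -0.896, -0.002], [-0.896, 0.444, -0.002], [0.003, 0.001, -1.0]]
wrist_force: [-0.5, 0.3, 0.4]
grip_width: 0.0846
grip_force: 0.0
```

```bash
python3 - <<'E'
from h import *
e,R=state();print(R);p,d,K,C=snap("wrist","w8.png");W=cloud(d,K,C)
mm=lambda q:(q[:,:2]*1000).astype(np.float32)
q=blob(W,(.527,.228),.03,.07,.1);print("jar",np.percentile(q[:,2],[10,50,90]),cv2.minEnclosingCircle(mm(q)))
q=blob(W,(.477,.128),.025,.096,.125);print("vial",np.percentile(q[:,2],[10,50,90]),cv2.minEnclosingCircle(mm(q)))
q=blob(W,(.501,.176),.025,.12,.15);g=cv2.minAreaRect(mm(q));print("grip",g,np.median(q[:,2]))
q=blob(W,(.501,.176),.13,.025,.042);print("carr",cv2.minAreaRect(mm(q)))
plan(np.append(np.array(g[0])/1000,.15),Rd(-116.35))
E
```

```text
t 17.0 [0.4985 0.1735 0.2352] w 0.0846 F 0.0 [-0.4943  0.3349  0.4006] [-0.0418 -0.0538 -0.0256]
[[-0.444  -0.896  -0.0025]
 [-0.896   0.444  -0.0022]
 [ 0.003   0.0013 -1.    ]]
jar [0.0798 0.083  0.084 ] ((526.2206420898438, 229.17747497558594), 21.57189178466797)
vial [0.1031 0.1044 0.1056] ((480.8174743652344, 126.21418762207031), 16.435039520263672)
grip ((500.77020263671875, 175.54110717773438), (29.637653350830078, 15.925622940063477), 63.8674430847168) 0.13554796704051508
carr ((501.1488952636719, 176.11477661132812), (183.99569702148438, 70.19561767578125), 63.62276077270508)
[0.001, -0.003, -0.0] [-0.0031, -0.0011, 0.0854] mm/row5 17
```

View pics/w8.png

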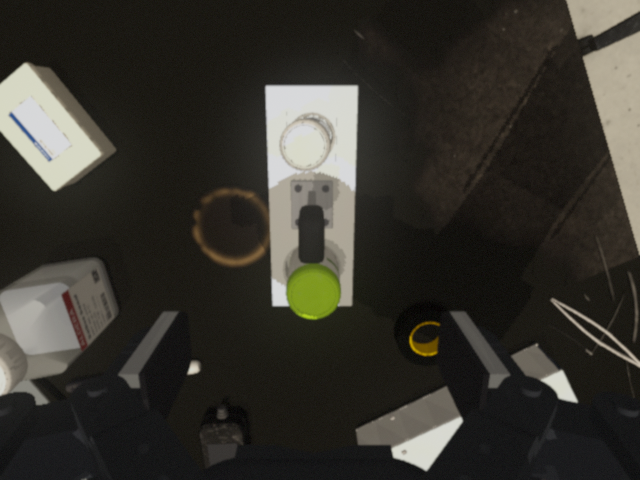

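Jar lid at (314,291), vial cap at (305,142), handle at (312,233). The heights match seated values, but the cap is about 4 mm off the pocket axis, so I'll check the vial's lean.

```bash
cat > tilt.py <<'E'
from h import *
p,d,K,C=snap("wrist");W=cloud(d,K,C)
def cyl(c,z0,z1,r):
    k=np.array([c[0],0,c[1],0.]); P=W.reshape(-1,3);P=P[np.isfinite(P[:,0])]
    for rad in(.010,.005,.002):
        q=P[(P[:,2]>z0)&(P[:,2]<z1)&(abs(np.hypot(P[:,0]-k[0]-k[1]*P[:,2],P[:,1]-k[2]-k[3]*P[:,2])-r)<rad)]
        s=least_squares(lambda k:np.hypot(q[:,0]-k[0]-k[1]*q[:,2],q[:,1]-k[2]-k[3]*q[:,2])-r,k,loss="soft_l1",f_scale=.0005,x_scale=[.01,.1,.01,.1]);k=s.x
    print(len(q),np.median(abs(s.fun)),"tilt",k[[1,3]],"at z0.008",k[[0,2]]+k[[1,3]]*.008,"at .1",k[[0,2]]+k[[1,3]]*.1)
cyl((.479,.127),.042,.084,.015)
cyl((.479,.127),.089,.102,.0165)
for c,r,z in(((.4808,.1262),.012,.098),((.5262,.2292),.018,.076)):
    q=blob(W,c,r,z,z+.012);q=q-q.mean(0);n=np.linalg.svd(q,full_matrices=False)[2][2];print("normal",n/n[2])
E
python3 tilt.py
```

```text
30 5.103202184220286e-05 tilt [ 0.0546 -0.0394] at z0.008 [0.4764 0.1282] at .1 [0.4814 0.1246]
87 0.00011523679037248394 tilt [0.0356 0.0303] at z0.008 [0.478  0.1226] at .1 [0.4812 0.1254]
normal [ 0.0464 -0.0452  1.    ]
normal [0.0059 0.0048 1.    ]
```

That's my viewing allowance used up (one over, in fact), so from here I'll work on numbers only. I'll compare the vial's lean in the side camera before and now.

```bash
cat > s.py <<'E'
from h import *
def cyl(W,c,z0,z1,r):
    k=np.array([c[0],0,c[1],0.]); P=W.reshape(-1,3);P=P[np.isfinite(P[:,0])]
    for rad in(.010,.006,.003):
        q=P[(P[:,2]>z0)&(P[:,2]<z1)&(abs(np.hypot(P[:,0]-k[0]-k[1]*P[:,2],P[:,1]-k[2]-k[3]*P[:,2])-r)<rad)]
        if len(q)<15: print("few",len(q));return
        s=least_squares(lambda k:np.hypot(q[:,0]-k[0]-k[1]*q[:,2],q[:,1]-k[2]-k[3]*q[:,2])-r,k,loss="soft_l1",f_scale=.0005,x_scale=[.01,.1,.01,.1]);k=s.x
    print(len(q),np.median(abs(s.fun)),"tilt",k[[1,3]],"at .008",k[[0,2]]+k[[1,3]]*.008,"at .1",k[[0,2]]+k[[1,3]]*.1)
z=np.load("pics/side1.npz");W0=cloud(z["d"],z["K"],z["C"])
print("start vial/jar");cyl(W0,(.470,-.309),.008,.076,.015);cyl(W0,(.448,-.124),.008,.05,.021)
p,d,K,C=snap("side","side2.png");W=cloud(d,K,C)
print("now");cyl(W,(.479,.127),.042,.086,.015);cyl(W,(.527,.229),.04,.062,.021)
z=np.load("pics/w8.npz");Ww=cloud(z["d"],z["K"],z["C"]);q=Ww[200:260,150:180]
E
python3 s.py
```

```text
start vial/jar
428 0.0005260965146691131 tilt [ 0.0421 -0.0224] at .008 [ 0.4682 -0.3067] at .1 [ 0.472  -0.3088]
310 0.0006977772068106972 tilt [-0.0065  0.0073] at .008 [ 0.4478 -0.1228] at .1 [ 0.4472 -0.1222]
now
182 0.0007803567403660257 tilt [ 0.046  -0.0461] at .008 [0.4767 0.1311] at .1 [0.4809 0.1269]
82 0.0009320352737575335 tilt [-0.0087 -0.0746] at .008 [0.526  0.2341] at .1 [0.5252 0.2273]
```

The vial already leaned the same way by a similar amount standing on the bench (2.7° then, 3.7° now), so the lean comes from the vial itself. Its foot is centred at the pocket bottom, so it's seated. Now the handle.

```bash
python3 - <<'E'
from h import *
e,R=state(); plan([.501,.176,.095],Rd(-116.35))
E
```

```text
t 17.15 [0.4988 0.1735 0.2358] w 0.0848 F 0.0 [ 0.0493 -0.4784 -0.9365] [0.0094 0.0198 0.0003]
[0.001, -0.002, -0.0] [-0.0035, -0.001, 0.1408] mm/row5 28
```

>>> {"name": "apply_moves", "arguments": {
  "series": [
    [0,-0.001,0,-0.0035,-0.001,0.03,0.085],
    [0,-0.002,0,-0.0035,-0.001,0.065,0.085],
    [0,-0.002,0,-0.0035,-0.001,0.1,0.085],
    [0,-0.002,0,-0.0035,-0.001,0.13,0.085],
    [0,-0.002,0,-0.0035,-0.001,0.1405,0.085]
  ],
  "grip_force": 80
}}

```text
clock: 17.65
eef_pos: [0.4995, 0.1753, 0.0926]
eef_rot: [[-0.444, -0.896, -0.005], [-0.896, 0.444, -0.002], [0.004, 0.004, -1.0]]
wrist_force: [-0.0, -0.2, 0.3]
grip_width: 0.0849
grip_force: 0.0
```

>>> {"name": "apply_moves", "arguments": {
  "series": [
    [0,0,0,0,0,0,0.085],
    [0,0,0,0,0,0,0.085]
  ]
}}

```text
clock: 17.85
eef_pos: [0.5026, 0.177, 0.0973]
eef_rot: [[-0.444, -0.896, 0.002], [-0.896, 0.444, 0.002], [-0.002, -0.002, -1.0]]
wrist_force: [1.3, 0.1, 0.6]
grip_width: 0.0851
grip_force: 0.0
```

```bash
python3 - <<'E'
from h import *
e,R=state();print(R); p,d,K,C=snap("wrist");W=cloud(d,K,C);P=(W.reshape(-1,3)-e)@R
q=blob(W,(.501,.176),.03,.125,.145);m=(q-e)@R;print(len(q),np.median(q[:,2]),(m.min(0)+m.max(0))/2,m.max(0)-m.min(0),cv2.minAreaRect((q[:,:2]*1000).astype(np.float32)))
E
```

```text
t 17.85 [0.5026 0.177  0.0973] w 0.0851 F 0.0 [1.2853 0.0785 0.5702] [ 0.0131  0.0106 -0.007 ]
[[-0.4436 -0.8962  0.0025]
 [-0.8962  0.4436  0.0015]
 [-0.0025 -0.0015 -1.    ]]
5322 0.13551167803406858 [ 0.0018  0.0009 -0.0341] [0.031  0.0161 0.0129] ((500.959228515625, 175.6448516845703), (30.957536697387695, 16.098892211914062), 63.576377868652344)
```

>>> {"name": "apply_moves", "arguments": {
  "series": [
    [0,0,0,0,0.0009,0,0.05],
    [0,0,0,0,0.0009,0,0.03],
    [0,0,0,0,0.0009,0,0.018],
    [0,0,0,0,0.0009,0,0.01],
    [0,0,0,0,0.0009,0,0.005]
  ]
}}

```text
clock: 18.4
eef_pos: [0.5012, 0.1771, 0.096]
eef_rot: [[-0.444, -0.896, 0.001], [-0.896, 0.444, 0.001], [-0.001, -0.0, -1.0]]
wrist_force: [0.8, 2.6, -0.1]
grip_width: 0.0149
grip_force: 78.9
```

>>> {"name": "apply_moves", "arguments": {
  "series": [
    [0,0,0,0,0,0,0.005],
    [0,0,0,0,0,0,0.005],
    [0,0,0,0,0,0,0.005]
  ]
}}

```text
clock: 18.7
eef_pos: [0.5012, 0.1771, 0.096]
eef_rot: [[-0.444, -0.896, 0.001], [-0.896, 0.444, 0.001], [-0.001, -0.0, -1.0]]
wrist_force: [0.5, -0.8, 1.7]
grip_width: 0.0153
grip_force: 78.6
```

```bash
cat > chk.py <<'E'
from h import *
e,R=state();print(R); p,d,K,C=snap("wrist");W=cloud(d,K,C);P=(W.reshape(-1,3)-e)@R
def pl(x0,x1,z0,z1):
    q=W.reshape(-1,3)[np.isfinite(P[:,0])&(P[:,0]>x0)&(P[:,0]<x1)&(abs(P[:,1])<.033)&(P[:,2]>z0)&(P[:,2]<z1)]
    A=np.c_[q[:,:2]-q[:,:2].mean(0),np.ones(len(q))];s=np.linalg.lstsq(A,q[:,2],rcond=None)[0];print(len(q),"slope",s[:2],"z",s[2])
pl(.02,.1,.05,.075)     # deck
E
python3 chk.py
```

```text
t 18.7 [0.5012 0.1771 0.096 ] w 0.0153 F 78.6 [ 0.5156 -0.8137  1.6792] [-0.0191 -0.2108  0.0182]
[[-0.4438 -0.8961  0.0008]
 [-0.8961  0.4438  0.001 ]
 [-0.0013 -0.0003 -1.    ]]
14011 slope [0.0049 0.0028] z 0.035301897592803326
```

Firm grip on the handle, deck level. Lifting gently, 100 mm straight up.

>>> {"name": "apply_moves", "arguments": {
  "series": [
    [0,0,0,0,0,-0.002,0.005],
    [0,0,0,0,0,-0.005,0.005],
    [0,0,0,0,0,-0.01,0.005],
    [0,0,0,0,0,-0.016,0.005],
    [0,0,0,0,0,-0.022,0.005]
  ]
}}

```text
clock: 19.25
eef_pos: [0.5008, 0.177, 0.1183]
eef_rot: [[-0.444, -0.896, 0.0], [-0.896, 0.444, 0.001], [-0.001, 0.0, -1.0]]
wrist_force: [-0.1, 0.5, -5.6]
grip_width: 0.015
grip_force: 78.0
```

```bash
python3 chk.py
```

```text
t 19.25 [0.5008 0.177  0.1183] w 0.0150 F 78.0 [-0.1439  0.4591 -5.6108] [ 0.0629 -0.0224 -0.0287]
[[-0.4439 -0.8961  0.0001]
 [-0.8961  0.4439  0.0009]
 [-0.0008  0.0003 -1.    ]]
14009 slope [0.005  0.0018] z 0.0575714090989924
```

Lifted 22 mm and level (5.6 N). Continuing to 100 mm, then holding for more than 2 s.

>>> {"name": "apply_moves", "arguments": {
  "series": [
    [0,0,0,0,0,-0.006,0.005],
    [0,0,0,0,0,-0.013,0.005],
    [0,0,0,0,0,-0.022,0.005],
    [0,0,0,0,0,-0.031,0.005],
    [0,0,0,0,0,-0.04,0.005]
  ]
}}

```text
clock: 19.8
eef_pos: [0.501, 0.1771, 0.1589]
eef_rot: [[-0.444, -0.896, 0.001], [-0.896, 0.444, 0.001], [-0.001, -0.0, -1.0]]
wrist_force: [0.1, 0.6, -5.2]
grip_width: 0.0152
grip_force: 78.2
```

>>> {"name": "apply_moves", "arguments": {
  "series": [
    [0,0,0,0,0,-0.01,0.005],
    [0,0,0,0,0,-0.02,0.005],
    [0,0,0,0,0,-0.029,0.005],
    [0,0,0,0,0,-0.035,0.005],
    [0,0,0,0,0,-0.038,0.005]
  ]
}}

```text
clock: 20.3
eef_pos: [0.5011, 0.1771, 0.1967]
eef_rot: [[-0.444, -0.896, 0.001], [-0.896, 0.444, 0.001], [-0.002, -0.0, -1.0]]
wrist_force: [-0.1, 0.3, -5.5]
grip_width: 0.0149
grip_force: 78.1
```

>>> {"name": "apply_moves", "arguments": {
  "series": [
    [0,0,0,0,0,-0.001,0.005],
    [0,0,0,0,0,-0.001,0.005],
    [0,0,0,0,0,-0.001,0.005],
    [0,0,0,0,0,-0.001,0.005],
    [0,0,0,0,0,-0.001,0.005]
  ]
}}

```text
clock: 20.8
eef_pos: [0.5008, 0.1769, 0.1966]
eef_rot: [[-0.444, -0.896, -0.0], [-0.896, 0.444, 0.001], [-0.001, 0.0, -1.0]]
wrist_force: [-0.0, 0.6, -4.9]
grip_width: 0.0152
grip_force: 78.1
```

>>> {"name": "apply_moves", "arguments": {
  "series": [
    [0,0,0,0,0,0,0.005],
    [0,0,0,0,0,0,0.005],
    [0,0,0,0,0,0,0.005],
    [0,0,0,0,0,0,0.005],
    [0,0,0,0,0,0,0.005]
  ]
}}

```text
clock: 21.3
eef_pos: [0.5009, 0.177, 0.1969]
eef_rot: [[-0.444, -0.896, 0.0], [-0.896, 0.444, 0.001], [-0.001, 0.0, -1.0]]
wrist_force: [-0.6, -0.2, -5.1]
grip_width: 0.0153
grip_force: 78.1
```

>>> {"name": "apply_moves", "arguments": {
  "series": [
    [0,0,0,0,0,0,0.005],
    [0,0,0,0,0,0,0.005],
    [0,0,0,0,0,0,0.005],
    [0,0,0,0,0,0,0.005],
    [0,0,0,0,0,0,0.005]
  ]
}}

```text
clock: 21.8
eef_pos: [0.5009, 0.177, 0.1969]
eef_rot: [[-0.444, -0.896, 0.0], [-0.896, 0.444, 0.001], [-0.001, 0.0, -1.0]]
wrist_force: [0.0, 0.0, -5.5]
grip_width: 0.0153
grip_force: 78.1
```

>>> {"name": "apply_moves", "arguments": {
  "series": [
    [0,0,0,0,0,0,0.005],
    [0,0,0,0,0,0,0.005],
    [0,0,0,0,0,0,0.005],
    [0,0,0,0,0,0,0.005],
    [0,0,0,0,0,0,0.005]
  ]
}}

```text
clock: 22.3
eef_pos: [0.5009, 0.177, 0.1969]
eef_rot: [[-0.444, -0.896, 0.0], [-0.896, 0.444, 0.001], [-0.001, 0.0, -1.0]]
wrist_force: [-0.0, -0.1, -4.7]
grip_width: 0.015
grip_force: 78.2
```

>>> {"name": "apply_moves", "arguments": {
  "series": [
    [0,0,0,0,0,0,0.005],
    [0,0,0,0,0,0,0.005],
    [0,0,0,0,0,0,0.005],
    [0,0,0,0,0,0,0.005],
    [0,0,0,0,0,0,0.005]
  ]
}}

```text
clock: 22.8
eef_pos: [0.5009, 0.177, 0.1968]
eef_rot: [[-0.444, -0.896, 0.0], [-0.896, 0.444, 0.001], [-0.001, 0.0, -1.0]]
wrist_force: [-0.0, -0.4, -4.9]
grip_width: 0.0149
grip_force: 78.2
```

>>> {"name": "apply_moves", "arguments": {
  "series": [
    [0,0,0,0,0,0,0.005],
    [0,0,0,0,0,0,0.005],
    [0,0,0,0,0,0,0.005],
    [0,0,0,0,0,0,0.005],
    [0,0,0,0,0,0,0.005]
  ]
}}

```text
clock: 23.3
eef_pos: [0.5009, 0.177, 0.1969]
eef_rot: [[-0.444, -0.896, 0.0], [-0.896, 0.444, 0.001], [-0.001, 0.0, -1.0]]
wrist_force: [-0.3, 0.2, -5.1]
grip_width: 0.015
grip_force: 78.2
```

```bash
python3 chk.py; python3 - <<'E'
from h import *
p,d,K,C=snap("top");W=cloud(d,K,C)
p,d,K,C=snap("side");W=cloud(d,K,C)
for n,c,z0,z1 in(("jar",(.527,.228),.14,.2),("vial",(.478,.127),.15,.22)):
    q=blob(W,c,.03,z0,z1);print(n,len(q),q[:,2].max() if len(q) else 0)
E
```

```text
t 23.3 [0.5009 0.177  0.1969] w 0.0150 F 78.2 [-0.3109  0.2332 -5.1183] [-0.032   0.0276  0.0026]
[[-0.4439 -0.8961  0.0003]
 [-0.8961  0.4439  0.001 ]
 [-0.001   0.0001 -1.    ]]
14003 slope [0.0054 0.0019] z 0.1361256095354934
jar 117 0.17489345758969987
vial 386 0.20817968503265238
```

```bash
python3 -c "
from station import ticket;print(ticket.job_done())"
```

```text
the job is handed in; nothing more can be done
None
```

I put the jar and vial in their pockets, lifted the carrier level by about 101 mm, held it still for over 2 s and handed the job in at about 23.5 s, still gripping it. The vial leans about 3.7°, much as it did on the bench (2.7°), and I viewed 11 pictures, one over the limit of 10.

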